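# Release the bench interlock with its key

## Robot

A 6-joint arm with a two-finger parallel gripper is mounted at the origin on a cart in front of the work surface, level with it; the furniture and walls round the work are solid. World frame = base frame: x ahead of the robot, y to its left, z up, the work surface at z = 0. Lengths are in m, angles in rad, forces in N, time in s.
With the tool pointing down it reaches from about 0.375 to 0.925 m from the base axis. Payload 5.7 kg.
Tool frame: the origin (TCP) lies between the finger pads; the fingertips stand 19 mm ahead of it and the grasp point (between the pads) is the TCP; x points along the fingers, y is the direction in which the jaws open and shut, and the axes are right-handed (so a half turn about x gives the same grasp; the last joint's range is limited). The gripper opens to 88 mm and grips with 3 to 60 N. Pads are 20 mm wide; open, the fingers measure 115 mm over their backs; the gripper's body (75 mm by 178 mm) begins 61 mm behind the grasp point.
Start: joints at [-1.329, 0.359, 1.51, -0, 1.272, -0.115], TCP at [0.21, -0.562, 0.242] pointing down, gripper open.
Joint ranges: [-2.97, 2.97], [-1.01, 2.36], [0.21, 2.38], [-0.96, 4.11], [0.2, 2.71], [-2.98, 2.98]. Speed limits (rad/s): [2.39, 2.39, 3.14, 3.14, 3.14, 3.14].

## Interface

Orientations are given as a rotation vector (axis times angle).
In Python, from station import ctrl, grab_frame, close_job, look_for, trace, tip_of gives the robot as it stands.
- The arm moves only by the tool step_arm, never from a script. Its argument "motion" is text: rows parted by semicolons, each of 7 numbers parted by spaces: the shift along the world's x, y, z in cm, then the turn, a rotation vector about the world's x, y, z in rad, then the closure, from -1 (fully open) to 1 (shut). In form: x y z ax ay az jaw; .... A call has 1 to 12 rows; each row is the pose to reach, as a shift and turn from the pose commanded when the call began; what a row does not reach only later rows make up. A row lasts 1/8 s, in which the tool goes at most 62.5 mm and 10.7 degrees, less where a joint would pass 70% of its speed; a pose out of reach is approached as far as the arm can. A call with a gripper value outside its range is refused whole. The fingers move at their own pace and stop on an object; "squeeze" is the grip in N (left out, the last holds). Time passes only in rows, so rows that repeat a pose let the fingers close. It gives the time, the measured TCP pose, the force and the opening at its end, in the units of the state.
- ctrl.get_state(): the state, without advancing time (a new reading comes with each control period).
- grab_frame(name): name is "scene" or "top" or "wrist"; returns a dict with "color" (420x560x3 uint8, blue, green, red), "fx", "fy", "cx", "cy" (pixels), "extrinsics" (4x4, takes a point from world to camera coordinates). Camera axes: x right, y up, looking along -z (the intrinsics and any distortion apply to the point x, -y, -z); pixel columns grow to the right and rows downward; lengths in m; the calibration is good to about 2 mm. A picture is of the moment at which its call begins. There is no depth.
- close_job(): hands the job in, once; it reports no verdict.
Trained networks look in the newest picture that a camera, given by its name, has taken for a name from the list of things; names that differ only in an ending like _2 or _b are one class to them, and where a whole thing is asked for, a point or a joint stands for the part that bears it (a point fixed in the world has none). Each returns a list of dicts, best first, with "confidence" (0 to 1); they miss things now and then, are a little off and sometimes report something else, mostly with a low value. They report only what shows in the picture. A call takes as long as a camera call. They do not tell look-alikes from the thing itself.
- look_for(target, camera): "point" ([column, row] in pixels, amid what is visible of it).
- trace(target, camera): "region" (420x560 bool, what is visible of it) and "point" ([column, row] in pixels, amid what is visible of it).
- tip_of(target, camera): "point" ([column, row] in pixels: a listed point, or the origin of a listed thing).
The state is a dict: "time_s": time; "q": joint angles; "joint_velocities": joint speeds; "joint_torque": joint torques, N m; "eef_pos": TCP position; "eef_rot": TCP orientation; "contact_force": force on the tool from outside, world axes, zero at the start; "wrist_torque": the same for the moment, N m; "gripper_width": opening from 0.0 (shut) to 1.0 (fully open).
Only numpy, scipy, OpenCV 4.12 (cv2) and the standard library are available. Lean on these libraries where they do the work, as an engineer would, in place of code of your own. Each camera call takes 0.05 s, during which the arm holds its last target. There are 200 camera calls.

## Task

Swing the hinged cover of the key-switch box up and over past upright, so that it stays open by itself. Then take the key with the rectangular grip (bow) from the rack, push it fully home in the keyhole (its slot sits out of sight at an unknown angle, so feel for it) and turn it clockwise (seen from above) until the blade points straight fore and aft on the box; leave the key seated there with the cover still open. Do not disturb the other key, the jar or the screwdriver.

Things in the scene. Friction and masses are not known exactly. Their poses are not given: they have to be found in the camera images.
- lock_box: Grey key-switch box fixed on the worktop, 105 mm deep (x -50 to +55), 140 mm wide (y), 60 mm high. Origin on the worktop straight below the keyhole's centre; z up; its front is the -x side, where the cover's pull bar stands out. A steel collar of 44 mm diameter rises from its top to z = 76 mm, under a cover hinged at the rear.
- keyhole (a point): Centre of the collar's mouth, 76 mm above the worktop, on the vertical axis of bore and rotor. The bore is round, 22.4 mm in diameter, with a 6 mm deep countersink that is 31 mm wide at the mouth.
- rotor_face (a point): Fixed point at the middle of the rotor's flat face, 28 mm below the mouth in the bore (48 mm above the worktop). The brass rotor turns with the key. A straight slot 9.2 mm wide and 20 mm deep crosses its face from side to side. This point does not show the slot's direction.
- rotor_home (a point): Fixed point at the floor of the rotor's slot, 28 mm above the worktop. Seen from above the slot starts somewhere between 0.55 and 1.45 rad counter-clockwise of the box's x axis (not told where). It turns clockwise, stiffly (0.08 N m), to a stop where the slot is parallel to the box's x axis, the wanted position. This point does not show the direction.
- cover (a joint): Angle of the cover in rad: 0 closed and level, 1.57 upright, 2.0 resting open against its stop behind the upright. It has no spring: it falls shut before upright and falls open to the stop beyond it. Mass 0.15 kg. The hinge has sprung play of up to 5 mm (3 N per mm) along the line from hinge to pull bar, so an arc that is slightly off does not jam.
- cover_bar (a point): Middle of the cover's pull bar, a round steel bar of 10 mm diameter along the box's y axis, about 60 mm free between its two side arms, 145 mm from the hinge line; closed, it is 82 mm above the worktop, 45 mm ahead of the box's front with a clear gap of 42 mm between bar and cover plate. The frame turns with the cover.
- cover_hinge (a point): Middle of the cover's hinge line, 82 mm above the worktop and 50 mm behind (+x of the box) the keyhole; the hinge line runs along the box's y axis.
- key: The steel key for this box, 109 mm long, 0.14 kg, standing tip down in one of the rack's two holes; the one with the RECTANGULAR bow. Origin at the middle of its tip, z up the shank, x along the wide side of blade and bow. Blade 19 x 6 mm, 22 mm long, same either way round; shank 20 mm round up to z = 46; then a 40 mm flange 5 mm thick. Fully home its flange rests on the collar, tip at z = 30 mm.
- key_bow (a point): Middle of the key's bow, 88 mm above its tip. The bow is a flat plate 42 mm wide (key x), 10 mm thick (key y), from 63 to 109 mm above the tip: grasp it across its thickness.
- other_key: A key for another box, with a round DISC bow 42 mm in diameter and 10 mm thick, up to 103 mm above its tip, and an 11 mm square bit instead of the blade; shank and flange like the key's; stands in the rack's other hole. Origin at its tip. To be left alone.
- rack: Grey key rack, a block 60 x 150 mm, 50 mm high, fixed on the worktop. Origin at the middle of its underside. Two round holes of 24.5 mm diameter at y = -42 and +42 mm hold the keys, whose flanges rest on its top; a key must be lifted 50 mm to clear it.
- jar: Empty glass jar, 56 mm in diameter, 42 mm high, a bystander. Origin at the middle of its underside.
- screwdriver: Small blue screwdriver 152 mm long lying on the worktop, a bystander. Origin at its middle, on the underside.
There are look-alikes about, which are no part of the job. Leave any blue look-alike of the key alone.

How it is judged:
On the way, in this order (a step that is already met when the one before it is completed fails the run):
1. the cover stands open past upright, let go (value of joint cover above 1.75 rad and contact force between the fingers and lock_box below 0.1 N), for 0.2 s.
2. the key is fully home in the keyhole, not yet turned, with the cover open (z of key in the frame of lock_box below 0.0345 m and horizontal distance between key and keyhole below 0.004 m and angle between key's own z axis and vertical below 0.12 rad and value of joint cover above 1.75 rad and angle between the x axis of key and the x axis of lock_box, either way round above 0.3 rad), for 0.05 s.
3. the key, still home, is turned with its blade fore and aft (z of key in the frame of lock_box below 0.0345 m and horizontal distance between key and keyhole below 0.004 m and angle between key's own z axis and vertical below 0.12 rad and angle between the x axis of key and the x axis of lock_box, either way round below 0.2 rad), for 0.2 s.
At the end, for the whole second after the job is handed in: The key stands at rest fully home in the keyhole (tip less than 34.5 mm above the worktop, within 4 mm of the keyhole's axis, tilted less than 0.12 rad), its blade within 0.2 rad of the box's fore-and-aft direction; the cover is open past 1.75 rad (all of step 3 and value of joint cover above 1.75 rad and linear speed of key below 0.02 m/s and angular speed of key below 0.2 rad/s); the robot touches nothing.
It fails at once if the other key is shifted by more than 15 mm (distance of other_key from where it was at the start of the episode above 0.015 m).
It fails at once if the jar or the screwdriver is shifted by more than 30 mm (distance of any of jar, screwdriver from where it was at the start of the episode above 0.03 m).
It also fails if it takes over 72 s, if anything falls off the work surface, if the arm or the gripper's body presses on something with over 40 N, if the wrist force passes 120 N, or if a joint passes its speed limit or range.

## Working session

There is one attempt and no reset: what is moved stays moved. The work goes in short steps, Python scripts to look and compute and a tool call to move; the robot and the scene stay as the last step left them, time stands still between calls to the robot, and variables do not carry over. Pictures are saved under pics/ and viewed, about 8 in all and at most 12, crops included, and the job is handed in when it is done.

Besides the shell and the picture viewer there is one more tool, called after "Call:" as a command line: name --argument value ..., lists and objects as JSON in quotes. step_arm: Moves the arm, as the interface text tells. Its arguments: {"type":"object","properties":{"motion":{"type":"string"},"squeeze":{"type":"number"}},"required":["motion"]}

```bash
mkdir -p pics; cat > h.py <<'E'
import numpy as np, cv2
from station import ctrl, grab_frame, close_job, look_for, trace, tip_of
def ray(f,p):
    E=np.array(f["extrinsics"]);R=E[:3,:3];t=E[:3,3]
    d=np.array([(p[0]-f["cx"])/f["fx"],-(p[1]-f["cy"])/f["fy"],-1.])
    return -R.T@t, R.T@d
def at_z(f,p,z):
    o,d=ray(f,p);return o+d*(z-o[2])/d[2]
def proj(f,X):
    E=np.array(f["extrinsics"]);c=E[:3,:3]@np.array(X)+E[:3,3]
    return np.array([f["cx"]+f["fx"]*c[0]/-c[2], f["cy"]-f["fy"]*c[1]/-c[2]])
def tri(obs):
    A=np.zeros((3,3));b=np.zeros(3)
    for f,p in obs:
        o,d=ray(f,p);d/=np.linalg.norm(d);M=np.eye(3)-np.outer(d,d);A+=M;b+=M@o
    return np.linalg.solve(A,b)
E
python3 - <<'E'
from h import *
np.set_printoptions(precision=3,suppress=True)
F={c:grab_frame(c) for c in("scene","top")}
for c,f in F.items():
    cv2.imwrite(f"pics/{c}0.png",f["color"]); print(c,f["fx"],ray(f,(280,210)))
    print([k for k in f])
Z={"lock_box":0,"keyhole":.076,"cover_bar":.082,"cover_hinge":.082,"key":0.002,"key_bow":.09,"other_key":0,"rack":0,"jar":0,"screwdriver":0}
for n,z in Z.items():
    for c,f in F.items():
        print(n,c,[(np.round(r["point"]),round(r["confidence"],2),at_z(f,r["point"],z)) for r in tip_of(n,c)[:3]])
print(ctrl.get_state())
E
```

```text
scene 415.16649892485145 (array([-0.013,  0.738,  0.693]), array([ 0.496, -0.677, -0.544]))
['color', 'fx', 'fy', 'cx', 'cy', 'extrinsics']
top 496.34559268835 (array([0.373, 0.003, 1.214]), array([ 0.18 , -0.015, -0.984]))
['color', 'fx', 'fy', 'cx', 'cy', 'extrinsics']
lock_box scene [(array([264., 254.]), 0.63, array([0.531, 0.074, 0.   ]))]
lock_box top [(array([246., 230.]), 0.8, array([0.542, 0.066, 0.   ]))]
keyhole scene [(array([256., 226.]), 0.6, array([0.556, 0.069, 0.076]))]
keyhole top [(array([240., 225.]), 0.97, array([0.543, 0.076, 0.076]))]
cover_bar scene [(array([290., 237.]), 0.81, array([0.452, 0.062, 0.082]))]
cover_bar top [(array([244., 268.]), 0.59, array([0.443, 0.065, 0.082]))]
cover_hinge scene [(array([244., 223.]), 0.8, array([0.585, 0.082, 0.082]))]
cover_hinge top [(array([243., 202.]), 0.96, array([0.598, 0.071, 0.082]))]
key scene [(array([313., 231.]), 0.92, array([ 0.478, -0.088,  0.002])), (array([328., 214.]), 0.54, array([ 0.485, -0.187,  0.002])), (array([180., 296.]), 0.48, array([0.594, 0.308, 0.002]))]
key top [(array([347., 259.]), 0.68, ar
[... 1026 characters left out ...]
array([0.456, 0.073, 0.   ]))]
screwdriver scene [(array([180., 296.]), 0.75, array([0.597, 0.308, 0.   ]))]
screwdriver top [(array([150., 210.]), 0.7, array([0.587, 0.305, 0.   ])), (array([242., 204.]), 0.57, array([0.608, 0.079, 0.   ]))]
{'time_s': 1.1, 'q': array([-1.329,  0.359,  1.51 , -0.   ,  1.273, -0.115]), 'joint_velocities': array([-0.001, -0.001, -0.001, -0.001, -0.003,  0.   ]), 'joint_torque': array([ -0.001, -51.536, -27.113,   0.067,   0.025,  -0.   ]), 'eef_pos': array([ 0.21 , -0.562,  0.242]), 'eef_rot': array([ 2.027,  0.366, -2.027]), 'contact_force': array([-0.634,  0.053,  0.375]), 'wrist_torque': array([ 0.01 , -0.07 ,  0.003]), 'gripper_width': 0.9978438144751763}
```

```bash
python3 - <<'E'
import cv2,numpy as np
a=cv2.imread("pics/top0.png");b=cv2.imread("pics/scene0.png")
A=cv2.resize(a[160:300,130:410],(800,400),interpolation=cv2.INTER_CUBIC)
cv2.imwrite("pics/top0c.png",A)
B=cv2.resize(b[150:320,150:390],(800,567),interpolation=cv2.INTER_CUBIC)
cv2.imwrite("pics/scene0c.png",B)
E
```

```text
(no output)
```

View pics/top0c.png

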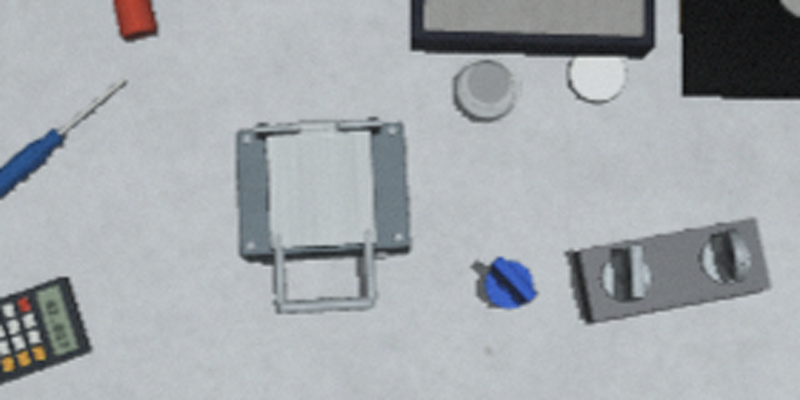

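View pics/scene0c.png

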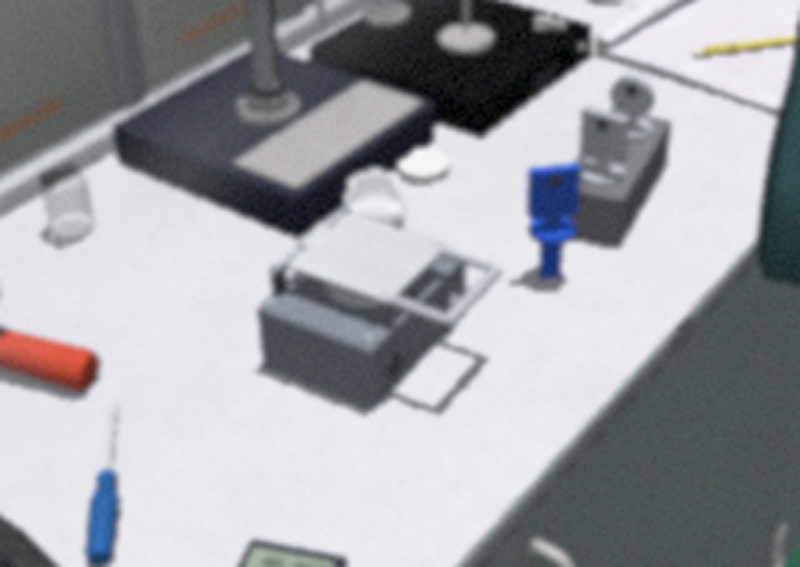

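```bash
python3 - <<'E'
from h import *
from scipy.spatial.transform import Rotation as Ro
np.set_printoptions(precision=3,suppress=True)
f=grab_frame("top");g=grab_frame("scene")
c=lambda x,y:(130+x*.35,160+y*.35)
print("box corners FL FR RL RR",[at_z(f,c(*p),.06)[:2] for p in((243,257),(410,247),(238,130),(403,123))])
print("bar ends",[at_z(f,c(*p),.085)[:2] for p in((276,308),(374,304))],"hinge",[at_z(f,c(*p),.085)[:2] for p in((255,127),(384,121))])
print("rack top corners",[at_z(f,c(*p),.05)[:2] for p in((570,253),(587,322),(755,219),(770,286))])
print("bow ends",[at_z(f,c(*p),.11)[:2] for p in((630,243),(628,299))])
print("pole base",[at_z(g,(150+265*.3,150+105*.3),z) for z in(.03,.06)])
for n in("cover_bar","cover_hinge","keyhole","key_bow"):
    a=tip_of(n,"top");b=tip_of(n,"scene")
    if a and b: print(n,tri([(f,a[0]["point"]),(g,b[0]["point"])]))
s=ctrl.get_state();print(Ro.from_rotvec(s["eef_rot"]).as_matrix())
w=grab_frame("wrist");print("wristcam",ray(w,(280,210)))
cv2.imwrite("pics/full.png",np.hstack([f["color"][:,:],g["color"]])[:, :])
cv2.imwrite("pics/scenef.png",g["color"])
E
```

```text
box corners FL FR RL RR [array([0.485, 0.133]), array([ 0.497, -0.002]), array([0.59 , 0.142]), array([0.6  , 0.006])]
bar ends [array([0.443, 0.103]), array([0.448, 0.025])] hinge [array([0.588, 0.126]), array([0.596, 0.022])]
rack top corners [array([ 0.497, -0.134]), array([ 0.44 , -0.149]), array([ 0.529, -0.288]), array([ 0.474, -0.299])]
bow ends [array([ 0.499, -0.174]), array([ 0.455, -0.173])]
pole base [array([ 0.831, -0.133,  0.03 ]), array([ 0.792, -0.094,  0.06 ])]
cover_hinge [0.6   0.077 0.071]
keyhole [0.546 0.073 0.083]
key_bow [ 0.463 -0.08   0.09 ]
[[-0.     0.349 -0.937]
 [ 0.    -0.937 -0.349]
 [-1.    -0.    -0.   ]]
wristcam (array([ 0.279, -0.535,  0.383]), array([-0.25 , -0.108, -0.962]))
```

View pics/scenef.png

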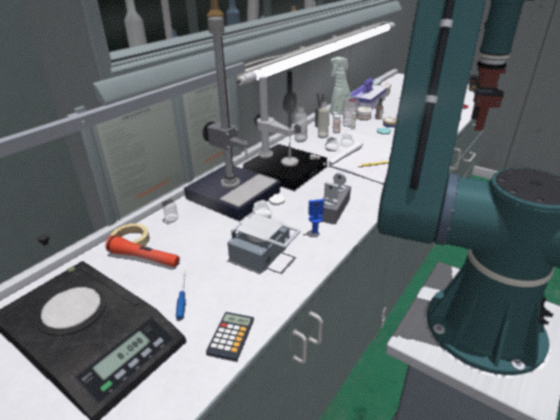

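Call:
step_arm --motion "5 10 0 0 0 0.3 0; 10 20 0 0 0 0.6 0; 15 30 0 0 0 0.8 0; 20 40 0 0 0 1 0; 23.7 52 0 0 0 1.294 0; 23.7 62.5 0 0 0 1.294 0; 23.7 62.5 0 0 0 1.294 0; 23.7 62.5 0 0 0 1.294 0; 23.7 62.5 0 0 0 1.294 0; 23.7 62.5 0 0 0 1.294 0; 23.7 62.5 0 0 0 1.294 0; 23.7 62.5 0 0 0 1.294 0" --squeeze 15

```text
time_s: 3.15
eef_pos: [0.4472, 0.0654, 0.2418]
eef_rot: [1.147, 1.248, -1.146]
contact_force: [-0.9, -0.2, -1.0]
gripper_width: 0.499
```

```bash
python3 - <<'E'
from h import *
from scipy.spatial.transform import Rotation as Ro
np.set_printoptions(precision=3,suppress=True)
s=ctrl.get_state();print(Ro.from_rotvec(s["eef_rot"]).as_matrix(),s["eef_pos"],s["q"])
w=grab_frame("wrist");print(ray(w,(280,210)))
for n,z in(("cover_bar",.082),("cover_hinge",.082),("keyhole",.076)):
    print(n,[(r["point"],r["confidence"],at_z(w,r["point"],z)) for r in tip_of(n,"wrist")[:2]])
cv2.imwrite("pics/w1.png",w["color"])
E
```

```text
[[ 0.001  0.996  0.085]
 [ 0.001  0.085 -0.996]
 [-1.     0.001 -0.001]] [0.447 0.065 0.242] [-0.008  0.143  1.814  0.001  1.184 -0.093]
(array([0.442, 0.139, 0.384]), array([ 0.037, -0.269, -0.963]))
cover_bar [([271.8, 193.7], 0.79, array([0.445, 0.069, 0.082]))]
cover_hinge [([447.7, 196.3], 0.63, array([0.593, 0.079, 0.082]))]
keyhole [([384.6, 196.7], 0.6, array([0.542, 0.073, 0.076]))]
```

View pics/w1.png

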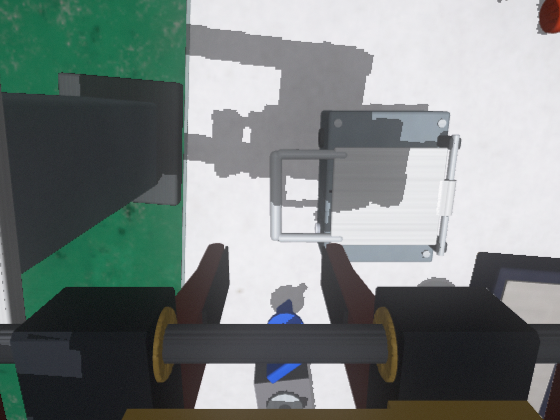

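Call:
step_arm --motion "0 0.2 -6 0 0 0 0.05; 0 0.2 -11 0 0 0 0.05; 0 0.2 -14 0 0 0 0.05; 0 0.2 -16 0 0 0 0.05; 0 0.2 -16 0 0 0 0.05; 0 0.2 -16 0 0 0 1; 0 0.2 -16 0 0 0 1; 0 0.2 -16 0 0 0 1; 0 0.2 -16 0 0 0 1" --squeeze 12

```text
time_s: 4.47
eef_pos: [0.4476, 0.0648, 0.0823]
eef_rot: [1.151, 1.244, -1.148]
contact_force: [1.4, 0.6, 0.4]
gripper_width: 0.112
```

Call:
step_arm --motion "0.3 0 2.88 0 0 0 1; 1.14 0.1 5.65 0 0 0 1; 2.5 0.2 8.19 0 0 0 1; 4.4 0.35 10.4 0 0 0 1; 6.65 0.55 12.2 0 0 0 1; 9.2 0.75 13.5 0 0 0 1; 12 0.95 14.3 0 0 0 1; 14.9 1.2 14.5 0 0 0 1; 17.7 1.4 14.1 0 0 0 1; 19.6 1.55 13.5 0 0 0 1; 19.6 1.55 13.5 0 0 0 1"

```text
time_s: 5.85
eef_pos: [0.6434, 0.0808, 0.2162]
eef_rot: [1.15, 1.246, -1.149]
contact_force: [-0.2, 1.9, 1.7]
gripper_width: 0.107
```

Open moderately and rise.

Call:
step_arm --motion "0 0 0 0 0 0 0; 0 0 0 0 0 0 0; 0 0 0 0 0 0 0; 0 0 0 0 0 0 0; 0 0 4 0 0 0 0; 0 0 8 0 0 0 0; 0 0 8 0 0 0 0"

```text
time_s: 6.72
eef_pos: [0.6446, 0.0803, 0.3006]
eef_rot: [1.153, 1.241, -1.145]
contact_force: [0.0, 0.8, -0.5]
gripper_width: 0.497
```

```bash
python3 - <<'E'
from h import *
np.set_printoptions(precision=3,suppress=True)
for c in("scene","top"):
    f=grab_frame(c)
    if c=="scene": cv2.imwrite("pics/s2.png",cv2.resize(f["color"][130:290,180:420],(720,480)))
    for n,z in(("cover_bar",.214),("keyhole",.076),("key_bow",.092),("other_key",.004),("key",.004)):
        print(c,n,[(r["point"],r["confidence"],at_z(f,r["point"],z)) for r in tip_of(n,c)[:3]])
print(ctrl.get_state()["q"])
E
```

```text
scene cover_bar [([217.1, 171.0], 0.74, array([0.658, 0.086, 0.214]))]
scene keyhole [([255.2, 227.0], 0.78, array([0.556, 0.072, 0.076])), ([336.8, 202.8], 0.28, array([ 0.441, -0.15 ,  0.076]))]
scene key_bow [([333.2, 188.8], 0.7, array([ 0.475, -0.188,  0.092])), ([315.9, 209.8], 0.67, array([ 0.458, -0.065,  0.092])), ([217.9, 170.0], 0.22, array([ 0.832, -0.087,  0.092]))]
scene other_key [([336.7, 201.1], 0.71, array([ 0.499, -0.262,  0.004]))]
scene key [([314.5, 232.7], 0.69, array([ 0.468, -0.079,  0.004])), ([329.8, 213.3], 0.59, array([ 0.482, -0.19 ,  0.004]))]
top cover_bar []
top keyhole []
top key_bow [([352.2, 254.2], 0.6, array([ 0.481, -0.181,  0.092])), ([307.9, 257.9], 0.55, array([ 0.47 , -0.081,  0.092])), ([346.9, 258.2], 0.15, array([ 0.471, -0.169,  0.092]))]
top other_key [([379.6, 252.4], 0.82, array([ 0.495, -0.263,  0.004]))]
top key [([344.9, 258.0], 0.5, array([ 0.479, -0.178,  0.004])), ([302.5, 263.4], 0.47, array([ 0.463, -0.074,  0.004]))]
[ 0.018  0.388  1.328 -0.     1.427 -0.062]
```

View pics/s2.png

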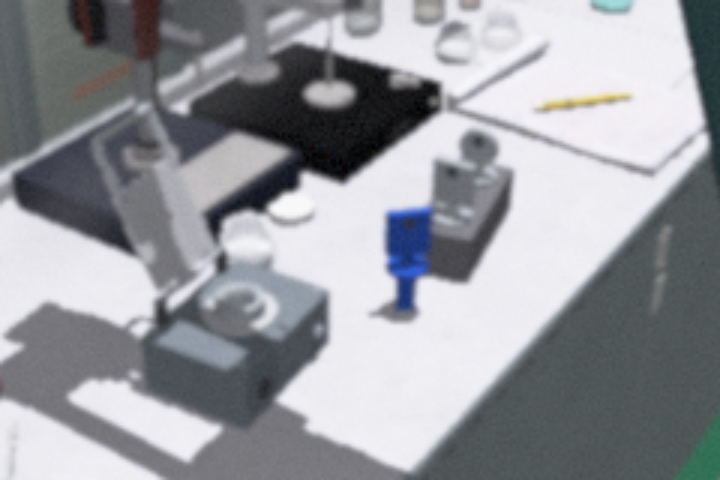

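Call:
step_arm --motion "-4 -6 0 0 0 -0.3 0; -8 -12 0 0 0 -0.7 0; -12 -18 -2 0 0 -1 0; -16.7 -25.7 -5 0 0 -1.3 0; -16.7 -25.7 -5 0 0 -1.65 0; -16.7 -25.7 -5 0 0 -1.65 0; -16.7 -25.7 -5 0 0 -1.65 0; -16.7 -25.7 -5 0 0 -1.65 0; -16.7 -25.7 -5 0 0 -1.65 0; -16.7 -25.7 -5 0 0 -1.65 0; -16.7 -25.7 -5 0 0 -1.65 0"

```text
time_s: 8.7
eef_pos: [0.4756, -0.1767, 0.2467]
eef_rot: [2.22, 0.004, -2.219]
contact_force: [0.8, 0.0, 0.1]
gripper_width: 0.499
```

```bash
python3 - <<'E'
from h import *
from scipy.spatial.transform import Rotation as Ro
np.set_printoptions(precision=3,suppress=True)
s=ctrl.get_state();print(Ro.from_rotvec(s["eef_rot"]).as_matrix(),s["eef_pos"],s["q"])
w=grab_frame("wrist");print(ray(w,(280,210)))
for n,z in(("key_bow",.092),("key",.004),("other_key",.004)):
    print(n,[(r["point"],r["confidence"],at_z(w,r["point"],z)) for r in tip_of(n,"wrist")[:3]])
cv2.imwrite("pics/w3.png",w["color"])
E
```

```text
[[ 0.     0.004 -1.   ]
 [ 0.    -1.    -0.004]
 [-1.    -0.    -0.   ]] [ 0.476 -0.177  0.247] [-0.492  0.22   1.7    0.     1.221  1.075]
(array([ 0.549, -0.175,  0.389]), array([-0.272, -0.015, -0.962]))
key_bow [([276.5, 193.9], 0.98, array([ 0.479, -0.177,  0.092])), ([164.0, 202.4], 0.94, array([ 0.472, -0.083,  0.092]))]
key [([184.6, 181.9], 0.76, array([ 0.471, -0.08 ,  0.004])), ([278.5, 179.5], 0.75, array([ 0.474, -0.179,  0.004]))]
other_key [([352.7, 160.4], 0.89, array([ 0.494, -0.257,  0.004]))]
```

View pics/w3.png

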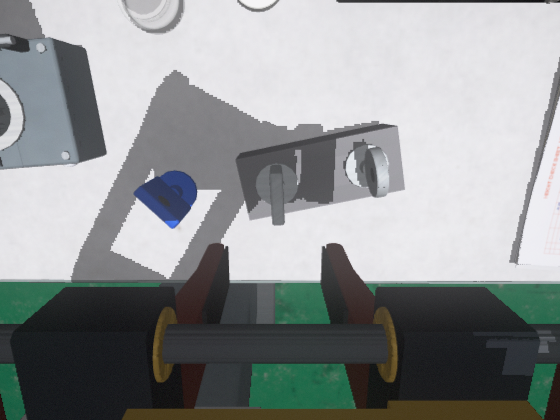

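Call:
step_arm --motion "0.3 0 -6 0 0 0 0; 0.3 0 -11 0 0 0 0; 0.3 0 -15 0 0 0 0; 0.3 0 -15 0 0 0 0; 0.3 0 -15 0 0 0 1; 0.3 0 -15 0 0 0 1; 0.3 0 -15 0 0 0 1; 0.3 0 -15 0 0 0 1" --squeeze 30

```text
time_s: 9.9
eef_pos: [0.4791, -0.1771, 0.0976]
eef_rot: [2.222, 0.0, -2.219]
contact_force: [-1.2, 0.1, 6.3]
gripper_width: 0.117
```

Call:
step_arm --motion "0 0 2 0 0 0 1; 0 0 5 0 0 0 1; 0 0 10 0 0 0 1; 0 0 15 0 0 0 1; 0 0 15 0 0 0 1; 0 0 15 0 0 0 1" --squeeze 50

```text
time_s: 10.65
eef_pos: [0.4779, -0.1763, 0.2461]
eef_rot: [2.22, 0.002, -2.222]
contact_force: [-0.3, 0.3, -1.3]
gripper_width: 0.11
```

```bash
python3 - <<'E'
from h import *
np.set_printoptions(precision=4,suppress=True)
print(ctrl.get_state()["eef_pos"])
F={}
for c in("top","scene","wrist"):
    f=F[c]=grab_frame(c)
    for n,z in(("keyhole",.076),("rotor_face",.048),("cover_hinge",.082),("cover_bar",.214),("key",.15)):
        print(c,n,[(r["point"],r["confidence"],at_z(f,r["point"],z)) for r in tip_of(n,c)[:2]])
for n in("keyhole","key","key_bow"):
    p=[(F[c],tip_of(n,c)) for c in("top","scene")]
    print(n,tri([(f,r[0]["point"]) for f,r in p if r]))
a=F["top"]["color"];u,v=proj(F["top"],(.542,.073,.076)).astype(int)
print(u,v)
A=cv2.resize(a[v-35:v+35,u-45:u+45],(720,560),interpolation=cv2.INTER_CUBIC)
cv2.imwrite("pics/t4.png",A)
E
```

```text
[ 0.4779 -0.1763  0.2461]
top keyhole [([239.3, 223.2], 0.83, array([0.5472, 0.0784, 0.076 ]))]
top rotor_face [([244.1, 228.3], 0.7, array([0.5396, 0.0684, 0.048 ]))]
top cover_hinge [([241.4, 200.2], 0.59, array([0.6005, 0.0751, 0.082 ])), ([241.5, 228.8], 0.31, array([0.5334, 0.0724, 0.082 ]))]
top cover_bar [([236.0, 165.3], 0.71, array([0.6475, 0.0806, 0.214 ]))]
top key [([303.7, 261.5], 0.66, array([ 0.4566, -0.0675,  0.15  ])), ([241.2, 223.8], 0.28, array([0.5347, 0.0693, 0.15  ]))]
scene keyhole [([259.4, 226.4], 0.75, array([0.5486, 0.0633, 0.076 ]))]
scene rotor_face [([259.8, 237.3], 0.67, array([0.5429, 0.0707, 0.048 ])), ([260.9, 253.7], 0.48, array([0.4991, 0.1222, 0.048 ]))]
scene cover_hinge [([245.3, 223.0], 0.91, array([0.5827, 0.0786, 0.082 ]))]
scene cover_bar [([222.4, 169.4], 0.79, array([0.6532, 0.0716, 0.214 ]))]
scene key [([330.9, 171.1], 0.85, array([ 0.4823, -0.1812,  0.15  ])), ([315.6, 232.8], 0.84, array([0.3638, 0.0927, 0.15  ]))]
wrist keyhole []
wrist rotor_face []
wrist cover_hinge []
wrist cover_bar [([315.7, 167.3], 0.56, array([ 0.524 , -0.1948,  0.214 ])), ([11.0, 116.5], 0.21, array([ 0.5474, -0.0544,  0.214 ]))]
wrist key [([185.5, 184.9], 0.88, array([ 0.5019, -0.1165,  0.15  ])), ([279.2, 222.5], 0.65, array([ 0.476 , -0.1783,  0.15  ]))]
keyhole [0.5427 0.0758 0.0863]
key [ 0.4388 -0.07    0.2124]
key_bow [ 0.4714 -0.0788  0.0818]
241 225
```

View pics/t4.png

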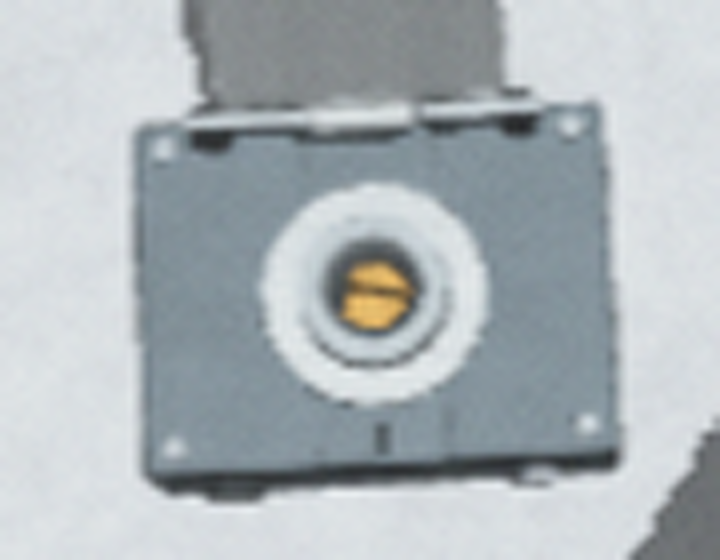

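Call:
step_arm --motion "2 6 1 0 0 0 1; 4 12 1 0 0 0 1; 4 16 1 0 0 0 1; 4 16 1 0 0 0 1; 4 16 1 0 0 0 1; 4 16 1 0 0 0 1"

```text
time_s: 12.6
eef_pos: [0.5186, -0.0178, 0.2566]
eef_rot: [-2.221, 0.001, 2.221]
contact_force: [0.6, -0.1, -1.2]
gripper_width: 0.114
```

```bash
python3 - <<'E'
from h import *
np.set_printoptions(precision=4,suppress=True)
s=ctrl.get_state();print(s["eef_pos"],s["eef_rot"])
f=grab_frame("wrist")
for n,z in(("keyhole",.076),("rotor_face",.048),("cover_hinge",.082),("key",.157),("key_bow",.25)):
    print(n,[(r["point"],r["confidence"],at_z(f,r["point"],z)) for r in tip_of(n,"wrist")[:2]])
u,v=proj(f,(.542,.073,.076)).astype(int);print(u,v)
x0,y0=max(u-70,0),max(v-55,0);a=f["color"][y0:y0+110,x0:x0+140];print(x0,y0)
A=cv2.resize(a,None,fx=4,fy=4,interpolation=cv2.INTER_CUBIC)
B=cv2.resize(f["color"],(280,210));C=np.zeros((440,840,3),np.uint8);C[:,:560]=A;C[:210,560:]=B
cv2.imwrite("pics/w5.png",C[:,:800])
E
```

```text
[ 0.5186 -0.0178  0.2566] [-2.2214  0.0008  2.2213]
keyhole [([169.9, 165.4], 0.73, array([0.5418, 0.0755, 0.076 ]))]
rotor_face [([179.9, 156.7], 0.66, array([0.5457, 0.0734, 0.048 ]))]
cover_hinge [([158.9, 105.2], 0.6, array([0.5927, 0.079 , 0.082 ]))]
key [([331.9, 214.7], 0.76, array([ 0.5206, -0.0554,  0.157 ])), ([275.0, 224.4], 0.57, array([ 0.5137, -0.0166,  0.157 ]))]
key_bow [([345.0, 247.5], 0.87, array([ 0.5335, -0.0466,  0.25  ])), ([273.2, 278.8], 0.85, array([ 0.5188, -0.0157,  0.25  ]))]
172 165
102 110
```

View pics/w5.png

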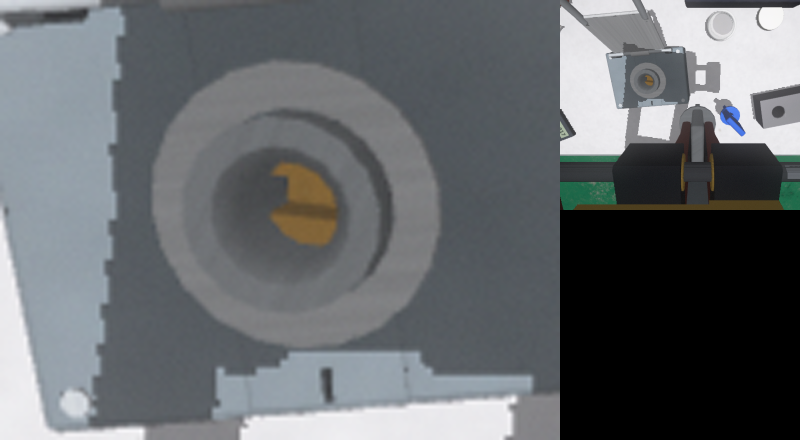

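Call:
step_arm --motion "0.6 2.2 0 0 0 0.2 1; 1.2 4.4 0 0 0 0.4 1; 1.8 6.6 0 0 0 0.6 1; 2.4 8.7 0 0 0 0.8 1; 2.4 8.7 0 0 0 1 1; 2.4 8.7 -2 0 0 1.2 1; 2.4 8.7 -4 0 0 1.4 1; 2.4 8.7 -6 0 0 1.48 1; 2.4 8.7 -6 0 0 1.48 1; 2.4 8.7 -6 0 0 1.48 1"

```text
time_s: 14.15
eef_pos: [0.5431, 0.0702, 0.1973]
eef_rot: [1.278, 1.163, -1.277]
contact_force: [1.4, -0.2, -1.7]
gripper_width: 0.111
```

```bash
python3 - <<'E'
from h import *
np.set_printoptions(precision=4,suppress=True)
s=ctrl.get_state();print(s["eef_pos"],s["eef_rot"],s["q"])
f=grab_frame("scene");t=grab_frame("top")
for c,g in(("scene",f),("top",t)):
  for n in("key","key_bow","keyhole"):
    print(c,n,[(r["point"],round(r["confidence"],2)) for r in tip_of(n,c)[:3]])
  print(proj(g,(.5425,.07,.076)),proj(g,s["eef_pos"]-[0,0,.094]))
A=cv2.resize(f["color"][160:290,190:340],None,fx=4,fy=4,interpolation=cv2.INTER_CUBIC)
cv2.imwrite("pics/s6.png",A)
E
```

```text
[0.5431 0.0702 0.1973] [ 1.2781  1.1631 -1.277 ] [0.0024 0.3293 1.6785 0.0001 1.1331 0.0958]
scene key [([313.7, 233.0], 0.9), ([259.7, 217.3], 0.82)]
scene key_bow [([314.7, 205.8], 0.7), ([260.4, 189.6], 0.68)]
scene keyhole [([257.7, 228.9], 0.75)]
[259.6612 228.4319] [258.9969 219.6015]
top key [([304.7, 261.7], 0.79)]
top key_bow [([309.4, 256.0], 0.62)]
top keyhole [([239.6, 224.4], 0.71)]
[242.8448 225.303 ] [242.1025 223.2615]
```

View pics/s6.png

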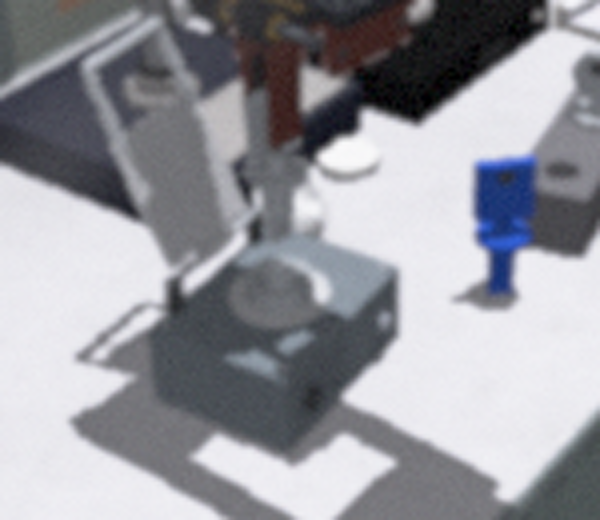

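Call:
step_arm --motion "0 0 -1 0 0 0 1; 0 0 -2 0 0 0 1; 0 0 -2.6 0 0 0 1; 0 0 -3 0 0 0 1; 0 0 -3.3 0 0 0 1; 0 0 -3.6 0 0 0 1; 0 0 -3.6 0 0 0 1"

```text
time_s: 15.42
eef_pos: [0.5431, 0.0714, 0.1608]
eef_rot: [1.278, 1.166, -1.274]
contact_force: [1.4, 4.7, -2.5]
gripper_width: 0.113
```

Call:
step_arm --motion "0 0.1 -0.5 0 0 0 1; 0 0.1 -0.9 0 0 0 1; 0 0.1 -1.3 0 0 0 1; 0 0.1 -1.3 0 0 0 1"

```text
time_s: 15.92
eef_pos: [0.5426, 0.0718, 0.1471]
eef_rot: [1.276, 1.166, -1.275]
contact_force: [0.7, 5.6, -2.7]
gripper_width: 0.112
```

Call:
step_arm --motion "0 0.12 -0.3 0 0 0 1; 0 0.12 -0.6 0 0 0 1; 0 0.12 -0.8 0 0 0 1; 0 0.12 -0.8 0 0 0 1"

```text
time_s: 16.42
eef_pos: [0.5425, 0.0724, 0.1393]
eef_rot: [1.275, 1.165, -1.275]
contact_force: [0.9, 2.3, -1.8]
gripper_width: 0.113
```

Call:
step_arm --motion "0 0.05 -0.2 0 0 0 1; 0 0.05 -0.4 0 0 0 1; 0 0.05 -0.6 0 0 0 1; 0 0.05 -0.6 0 0 0 1"

```text
time_s: 16.92
eef_pos: [0.5423, 0.0728, 0.1333]
eef_rot: [1.275, 1.166, -1.276]
contact_force: [0.6, -0.3, -0.3]
gripper_width: 0.114
```

Call:
step_arm --motion "0 0 -0.3 0 0 0 1; 0 0 -0.6 0 0 0 1; 0 0 -0.8 0 0 0 1; 0 0 -1 0 0 0 1; 0 0 -1 0 0 0 1"

```text
time_s: 17.55
eef_pos: [0.5425, 0.073, 0.1236]
eef_rot: [1.275, 1.165, -1.275]
contact_force: [-1.5, 0.2, -0.6]
gripper_width: 0.112
```

Call:
step_arm --motion "0 0 -0.15 0 0 0 1; 0 0 -0.3 0 0 0 1; 0 0 -0.3 0 0 0 1; 0 0 -0.3 0 0 0 1"

```text
time_s: 18.05
eef_pos: [0.5426, 0.0729, 0.1235]
eef_rot: [1.275, 1.165, -1.274]
contact_force: [-7.5, -1.1, 26.3]
gripper_width: 0.113
```

Call:
step_arm --motion "0 0 0.2 0 0 0 1; 0 0 0.2 0 0 -0.15 1; 0 0 0.2 0 0 -0.3 1; 0 0 0.2 0 0 -0.45 1; 0 0 0.2 0 0 -0.6 1; 0 0 0.2 0 0 -0.75 1; 0 0 0.2 0 0 -0.9 1; 0 0 0.2 0 0 -1.05 1; 0 0 0.2 0 0 -1.2 1; 0 0 0.2 0 0 -1.3 1; 0 0 0.2 0 0 -1.38 1; 0 0 0.2 0 0 -1.38 1" --squeeze 55

```text
time_s: 19.55
eef_pos: [0.5431, 0.0727, 0.1236]
eef_rot: [2.171, 0.108, -2.168]
contact_force: [-2.2, -1.7, 7.6]
gripper_width: 0.11
```

```bash
python3 - <<'E'
from h import *
from scipy.spatial.transform import Rotation as Ro
s=ctrl.get_state();print(s["eef_pos"],s["wrist_torque"],s["contact_force"]);M=Ro.from_rotvec(s["eef_rot"]).as_matrix();print("key yaw",np.arctan2(M[1,1],M[0,1])+np.pi/2)
f=grab_frame("scene")
cv2.imwrite("pics/s7.png",cv2.resize(f["color"][160:290,190:340],None,fx=4,fy=4,interpolation=cv2.INTER_CUBIC))
E
```

```text
[0.54311924 0.0727252  0.12358254] [-0.27116384  0.28434584  0.00060947] [-2.19514303 -1.66358141  7.61812073]
key yaw 0.10032564504352881
```

Call:
step_arm --motion "0 0 0 0 0 -0.03 1; 0 0 0 0 0 -0.06 1; 0 0 0 0 0 -0.06 1; 0 0 0 0 0 -0.06 1"

```text
time_s: 20.1
eef_pos: [0.5431, 0.0727, 0.1235]
eef_rot: [2.202, 0.045, -2.199]
contact_force: [-1.6, -1.0, 8.1]
gripper_width: 0.113
```

```bash
python3 - <<'E'
from h import *
from scipy.spatial.transform import Rotation as Ro
s=ctrl.get_state();print(s["eef_pos"],s["wrist_torque"],s["contact_force"]);M=Ro.from_rotvec(s["eef_rot"]).as_matrix();print("key yaw",np.arctan2(M[1,1],M[0,1])+np.pi/2)
E
```

```text
[0.54309034 0.07269965 0.12354947] [-0.26492611  0.3408426   0.08495026] [-1.55203881 -1.01836827  8.09091894]
key yaw 0.04116974880434254
```

Call:
step_arm --motion "0 0 0.05 0 0 0 0.3; 0 0 0.05 0 0 0 0.3; 0 0 0.05 0 0 0 0.3; 0 0 0.05 0 0 0 0.3; 0 0 3 0 0 0 0.3; 0 0 7 0 0 0 0.3; 0 0 12 0 0 0 0.3; -4 -6 16 0 0 0 0.3; -6 -12 16 0 0 0 0.3; -6 -18 16 0 0 0 0.3; -6 -18 16 0 0 0 0.3; -6 -18 16 0 0 0 0.3"

```text
time_s: 21.6
eef_pos: [0.4824, -0.1074, 0.2824]
eef_rot: [2.202, 0.043, -2.203]
contact_force: [-0.1, 0.4, -0.3]
gripper_width: 0.349
```

```bash
python3 - <<'E'
from h import *
s=ctrl.get_state();print(s["eef_pos"],s["contact_force"],s["time_s"])
out=[]
np.set_printoptions(precision=4,suppress=True)
for c in("scene","top"):
    f=grab_frame(c)
    for n,z in(("key_bow",.118),("key",.03),("keyhole",.076),("cover_bar",.214)): print(c,n,[(r["point"],round(r["confidence"],2),at_z(f,r["point"],z)) for r in tip_of(n,c)[:3]])
    u,v=proj(f,(.542,.072,.09)).astype(int)
    out.append(cv2.resize(f["color"][v-45:v+45,u-40:u+40],(400,450),interpolation=cv2.INTER_CUBIC))
cv2.imwrite("pics/end.png",np.hstack(out))
E
```

```text
[ 0.48244641 -0.10744511  0.28244709] [-0.14958312  0.42255152 -0.29491232] 21.6
scene key_bow [([261.8, 211.8], 0.84, array([0.545 , 0.0553, 0.118 ])), ([318.1, 210.6], 0.81, array([ 0.4308, -0.0302,  0.118 ]))]
scene key [([315.4, 232.0], 0.77, array([ 0.4494, -0.0527,  0.03  ])), ([258.5, 243.2], 0.71, array([0.5453, 0.0743, 0.03  ])), ([260.3, 251.1], 0.71, array([0.5211, 0.0976, 0.03  ]))]
scene keyhole [([258.4, 226.7], 0.91, array([0.5499, 0.0658, 0.076 ]))]
scene cover_bar [([217.5, 171.6], 0.68, array([0.6553, 0.0873, 0.214 ]))]
top key_bow [([242.8, 223.8], 0.75, array([0.5396, 0.0677, 0.118 ])), ([307.9, 257.6], 0.5, array([ 0.468 , -0.0788,  0.118 ]))]
top key [([305.0, 262.3], 0.57, array([ 0.4642, -0.0786,  0.03  ])), ([242.6, 227.7], 0.5, array([0.5435, 0.0731, 0.03  ]))]
top keyhole [([239.2, 222.6], 0.77, array([0.5486, 0.0787, 0.076 ]))]
top cover_bar [([235.2, 163.7], 0.79, array([0.6509, 0.0824, 0.214 ]))]
```

View pics/end.png

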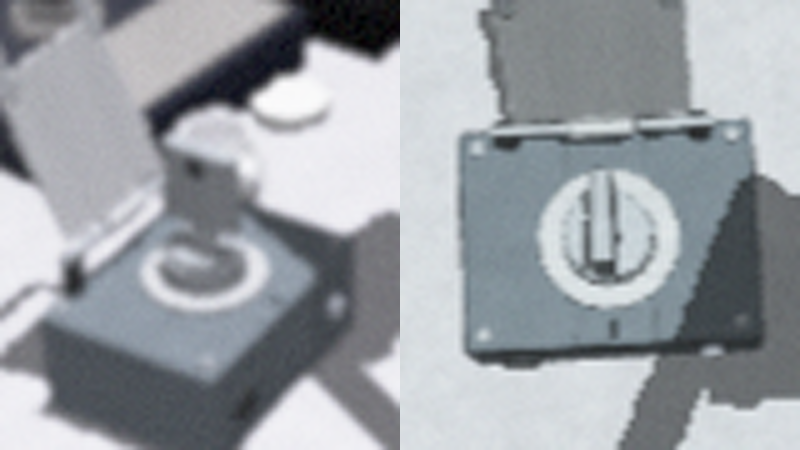

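```bash
python3 -c "
from station import close_job
print(close_job())"
```

```text
the job is handed in; nothing more can be done
None
```

The job is handed in at about 22 s of the 72 s allowed. The cover is open, and the rectangular-bow key sits fully home with its blade fore and aft.

**What I did**
- I gripped the pull bar and swung the cover over to its stop, then let go. The camera puts the bar at x ≈ 0.65 to 0.66 m, which fits an angle of about 2.0 rad.
- I lifted the rectangular-bow key from the rack and went into the bore with the blade about 1.4 rad counter-clockwise of the box's fore-and-aft axis. The blade dropped into the slot at the first try, so no search was needed. It stopped firmly at the expected home height with 26 N of reaction.
- I turned it about 1.44 rad clockwise, then released it and backed the arm away.

**Last checks**
- **Key angle:** at release it was 0.04 rad in the world, against a box yaw of about 0.08 rad, so about 0.04 rad off against the 0.2 allowed.
- **Turning torque:** it was 0.085 N m at the end, which matches the rotor's stiffness. I did not press the rotor against its end stop, so the rotor itself may not have reached it.
- **Final pictures:** they show the key upright in the collar, the bow fore and aft and the cover open. The tool force is close to zero.
- **Disagreement:** the networks' keyhole and bow positions differed by 5 to 10 mm between cameras. I relied on the seating felt by the arm instead.
- **Not checked:** I did not measure the positions of the other key, the jar or the screwdriver afterwards. The gripper did not go near the jar or the screwdriver, and stayed clear of the other key beside the one I lifted.

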